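Put the sale-stand candles back on their own coasters

ROBOT

A 6-joint arm with a two-finger parallel gripper is mounted at the origin on the work surface. World frame = base frame: x ahead of the robot, y to its left, z up, the work surface at z = 0. Lengths are in m, angles in rad, forces in N, time in s.
With the tool pointing down it reaches from about 0.25 to 0.8 m from the base axis. Payload 3.9 kg.
Tool frame: the origin (TCP) lies midway between the tips of the shut fingers; the grasp point (between the pads) lies 19 mm behind it; z points along the fingers, y is the direction in which the jaws open and shut (so a half turn about z gives the same grasp; the last joint's range is limited). The gripper opens to 85 mm and grips with 20 to 120 N. Pads are 22 mm wide; open, the fingers measure 114 mm over their backs; the gripper's body (76 mm by 85 mm) begins 54 mm behind the grasp point. The pads swing forward as they close: fully open they stand 13 mm farther back than shut.
Start: joints at [1.237, 0.26, -0.138, 1.173, 0, 1.571], TCP at [0.172, 0.496, 0.231] pointing down, gripper open.
Joint ranges: [-2.78, 2.78], [-0.83, 1.72], [-1.28, 1.37], [-1.9, 2.12], [-1.57, 1.48], [-3.14, 3.14]. Speed limits (rad/s): [2.57, 2.57, 3.14, 3.14, 3.14, 3.14].

INTERFACE

Orientations are given as [roll, pitch, yaw] about the fixed x, y, z axes, in that order (R = Rz(yaw) Ry(pitch) Rx(roll)).
In Python, from rig import env gives the robot as it stands. The module is installed in compiled form; this text tells all that it offers.
- The arm moves only by the tool jog_arm, never from a script. Its argument "deltas" is text: rows parted by semicolons, each of 6 numbers parted by spaces: the shift along the tool's x, y, z in cm, then the turn, a rotation vector about the tool's x, y, z in degrees. A call has 1 to 12 rows; each row is the pose to reach, as a shift and turn from the pose commanded when the call began, along the tool's axes at that moment; what a row does not reach only later rows make up. A row lasts 1/12 s, in which the tool goes at most 41.7 mm and 7.16 degrees, less where a joint would pass 70% of its speed; a pose out of reach is approached as far as the arm can. A call with a gripper value outside its range is refused whole. "gripper" is the closure, from 0 (fully open) to 1 (shut), set as the call begins (left out, the last holds). The fingers move at their own pace and stop on an object; the grip force is fixed at half the most. Time passes only in rows, so rows that repeat a pose let the fingers close. It gives the time, the measured TCP pose, the force and the opening at its end, in the units of the state.
- env.observe(): the state, without advancing time (a new reading comes with each control period).
- env.grab_frame(name): name is "scene" or "side" or "wrist"; returns the picture (384x512x3 uint8, red, green, blue); there is no depth.
- env.calibration(name): a dict with "fx", "fy", "cx", "cy" (pixels), "T" (4x4, takes a point from camera to world coordinates); the wrist camera has in their place "T_tool_cam" (4x4, takes a point from camera to tool coordinates, whose origin is the TCP and whose axes are the flange's). Camera axes: x right, y down, z forward; pixel columns grow to the right and rows downward; lengths in m; the calibration is good to about 2 mm. A picture is of the moment at which its call begins: read the wrist's pose just before it. calibration takes no time and is no camera call.
- env.finish_job(): hands the job in, once; it reports no verdict.
Trained networks look in the newest picture that a camera, given by its name, has taken for a name from the list of things; names that differ only in an ending like _2 or _b are one class to them, and where a whole thing is asked for, a point or a joint stands for the part that bears it (a point fixed in the world has none). Each returns a list of dicts, best first, with "score" (0 to 1); they miss things now and then, are a little off and sometimes report something else, mostly with a low value. They report only what shows in the picture. A call takes as long as a camera call. They do not tell look-alikes from the thing itself.
- env.spot_in(camera, name): "position" ([column, row] in pixels, amid what is visible of it).
The state is a dict: "time_s": time; "q": joint angles; "joint_vel": joint speeds; "effort": joint torques, N m; "tcp_pos": TCP position; "tcp_rot": TCP orientation; "contact_force": force on the tool from outside, world axes, zero at the start; "ft_torque": the same for the moment, N m; "finger_gap": finger opening in m.
Only numpy, scipy, OpenCV 4.12 (cv2) and the standard library are available. Lean on these libraries where they do the work, as an engineer would, in place of code of your own. Each camera call takes 0.05 s, during which the arm holds its last target. There are 200 camera calls.

TASK

The three candles on the sale stand have got mixed up: move them, upright, so that each stands in the middle of the slate coaster whose border has its own colour; the plain coaster is free for parking one meanwhile. Then pull the green sign up out of the gap in the oak block and stand it upright in the middle of the plain coaster. Do not tip over a candle, and leave the glass test-tube vase where it is.

Things in the scene. Friction and masses are not known exactly. Their poses are not given: they have to be found in the camera images.
- candle_red: red pillar candle, an upright wax cylinder 44 mm in diameter and 75 mm tall with a short soft wick (8 mm, no solid) on top; about 103 g. Origin at the centre of its underside, z up its axis.
- candle_yellow: yellow pillar candle, an upright wax cylinder 44 mm in diameter and 90 mm tall with a short soft wick (8 mm, no solid) on top; about 123 g. Origin at the centre of its underside, z up its axis.
- candle_purple: purple pillar candle, an upright wax cylinder 44 mm in diameter and 60 mm tall with a short soft wick (8 mm, no solid) on top; about 82 g. Origin at the centre of its underside, z up its axis.
- coaster_red: dark slate coaster with a red border painted round its edge, a flat square 100 x 100 mm, 8 mm thick, fixed to the table. Origin at the centre of its underside (on the table), z up; its top is at z = 8 mm.
- coaster_yellow: dark slate coaster with a yellow border painted round its edge, a flat square 100 x 100 mm, 8 mm thick, fixed to the table. Origin at the centre of its underside (on the table), z up; its top is at z = 8 mm.
- coaster_purple: dark slate coaster with a purple border painted round its edge, a flat square 100 x 100 mm, 8 mm thick, fixed to the table. Origin at the centre of its underside (on the table), z up; its top is at z = 8 mm.
- coaster_plain: dark slate coaster without any coloured border, a flat square 100 x 100 mm, 8 mm thick, fixed to the table, empty at the start. Origin at the centre of its underside (on the table), z up; its top is at z = 8 mm.
- split_block: oak block, split by a narrow gap, on a slate base; 71 mm (its x) x 110 mm (its y) x 38 mm high, fixed to the table. The gap runs along its y, is 21 mm wide, open above and at both ends, with its floor 8 mm above the table. Origin at the centre of its underside, z up.
- sign: small green wooden sign with a white dot on both faces, a plate 18 mm thick (its x), 60 mm wide (its y) and 58 mm tall (its z), about 45 g. At the start it stands upright in the gap of the split block, its top 28 mm clear of the block. It can stand by itself on its lower edge. Origin at the centre of its underside.
- vase: fragile test-tube vase: a slate block 80 mm (its x) x 38 mm (its y) x 30 mm with three upright glass tubes in a row along its x, 105 mm tall over all, loose on the table. Origin at the centre of its underside, z up.
Not all that is in view belongs to the job. Leave any pink or turquoise look-alike of the candle_red alone.

How it is judged:
On the way, in this order (a step that is already met when the one before it is completed fails the run):
1. each candle stands on the coaster of its own colour (horizontal distance between candle_red and coaster_red below 0.012 m and z of candle_red in the frame of coaster_red between 0.004 and 0.013 m and angle between each of candle_red, candle_yellow, candle_purple's own z axis and vertical below 0.12 rad and linear speed of each of candle_red, candle_yellow, candle_purple below 0.02 m/s and horizontal distance between candle_yellow and coaster_yellow below 0.012 m and z of candle_yellow in the frame of coaster_yellow between 0.004 and 0.013 m and horizontal distance between candle_purple and coaster_purple below 0.012 m and z of candle_purple in the frame of coaster_purple between 0.004 and 0.013 m), for 0.2 s.
2. the green sign stands on the plain coaster (horizontal distance between sign and coaster_plain below 0.015 m and z of sign in the frame of coaster_plain between 0.004 and 0.013 m and angle between sign's own z axis and vertical below 0.12 rad and linear speed of sign below 0.02 m/s), for 0.2 s.
At the end, for the whole second after the job is handed in: Each candle stands upright (within 0.12 rad) and still on the coaster of its own colour, its centre within 12 mm of the coaster's centre; the green sign stands upright (within 0.12 rad) and still on the plain coaster, within 15 mm of its centre; the vase is within 30 mm of where it was (all of step 1 and all of step 2 and distance of vase from where it was at the start of the episode below 0.03 m); the robot touches nothing.
It fails at once if a candle is tipped over (angle between any of candle_red, candle_yellow, candle_purple's own z axis and vertical above 0.7 rad).
It fails at once if the test-tube vase is displaced by more than 30 mm or tipped (distance of vase from where it was at the start of the episode above 0.03 m or angle between vase's own z axis and vertical above 0.4 rad).
It also fails if it takes over 141 s, if anything falls off the work surface, if the arm or the gripper's body presses on something with over 40 N, if the wrist force passes 120 N, or if a joint passes its speed limit or range.

## Working session

There is one attempt and no reset: what is moved stays moved. The work goes in short steps, Python scripts to look and compute and a tool call to move; the robot and the scene stay as the last step left them, time stands still between calls to the robot, and variables do not carry over. Pictures are saved under pics/ and viewed, about 12 in all and at most 16, crops included, and the job is handed in when it is done.

Besides the shell and the picture viewer there is one more tool, called in YAML: its name, and indented under it one key for each argument. jog_arm: Moves the arm, as the interface text tells. Its arguments: {"type":"object","properties":{"deltas":{"type":"string"},"gripper":{"type":"number"}},"required":["deltas"]}

```bash
mkdir -p pics
python3 - <<'E'
from rig import env
import cv2,numpy as np
s=env.observe();print(s)
for c in ["scene","side"]:
    im=env.grab_frame(c);cv2.imwrite(f"pics/{c}0.png",im[:,:,::-1])
    k=env.calibration(c);print(c,{a:(np.round(b,4).tolist()) for a,b in k.items()})
    for n in ["candle_red","candle_yellow","candle_purple","coaster_red","coaster_yellow","coaster_purple","coaster_plain","split_block","sign","vase"]:
        print(n,[(np.round(d["position"]).tolist(),round(d["score"],2)) for d in env.spot_in(c,n)][:4])
E
```

```text
{'time_s': 0.0, 'q': array([ 1.23698527e+00,  2.60677232e-01, -1.39372300e-01,  1.17267421e+00,
        3.01509632e-05,  1.57081984e+00]), 'joint_vel': array([-0.00023492,  0.00021496,  0.00079125,  0.00098954, -0.00089267,
       -0.00068736]), 'effort': array([ 1.44539710e-03, -4.05681646e+01,  2.53921545e+01,  1.88792730e-02,
        1.76466851e-04, -3.19938700e-06]), 'tcp_pos': array([0.17178531, 0.49538973, 0.23046722]), 'tcp_rot': array([-3.13966523e+00, -3.01055839e-05,  2.80775802e+00]), 'contact_force': array([-0.27879194,  0.816074  , -0.14770042]), 'ft_torque': array([ 0.02747726,  0.0013553 , -0.03023278]), 'finger_gap': 0.08502991393971787}
scene {'fx': 384.1747, 'fy': 384.1747, 'cx': 252.7883, 'cy': 190.3183, 'T': [[0.6608, 0.4109, -0.6281, 1.2422], [0.7505, -0.3655, 0.5506, -0.5547], [-0.0033, -0.8352, -0.5499, 0.6168], [0.0, 0.0, 0.0, 1.0]]}
candle_red [([254.0, 236.0], 0.94), ([198.0, 222.0], 0.87), ([153.0, 246.0], 0.86), ([207.0, 259.0], 0.67)]
candle_yellow [([102.0, 214.0], 0.66)]
candle_purple [([291.0, 143.0], 0.58)]
coaster_red [([291.0, 153.0], 0.85)]
coaster
[... 226 characters left out ...]
0.56), ([192.0, 239.0], 0.21)]
side {'fx': 358.9543, 'fy': 358.9543, 'cx': 257.0907, 'cy': 194.646, 'T': [[0.6466, -0.4053, 0.6463, -0.0282], [-0.7624, -0.3161, 0.5646, -0.5492], [-0.0245, -0.8578, -0.5134, 0.5368], [0.0, 0.0, 0.0, 1.0]]}
candle_red [([354.0, 237.0], 0.89), ([314.0, 213.0], 0.85), ([358.0, 200.0], 0.58), ([318.0, 186.0], 0.56)]
candle_yellow [([337.0, 283.0], 0.71), ([314.0, 233.0], 0.67)]
candle_purple [([136.0, 181.0], 0.85)]
coaster_red [([141.0, 194.0], 0.81)]
coaster_yellow [([310.0, 234.0], 0.65)]
coaster_purple [([333.0, 306.0], 0.82)]
coaster_plain [([218.0, 186.0], 0.68)]
split_block [([207.0, 228.0], 0.66)]
sign [([203.0, 214.0], 0.5)]
vase [([266.0, 190.0], 0.62)]
```

Run:
```python
import cv2
for c in ["scene","side"]:
    im=cv2.imread(f"pics/{c}0.png")
    cv2.imwrite(f"pics/{c}0b.png",cv2.resize(im[90:330,60:400] if c=="scene" else im[120:360,80:420],None,fx=2.35,fy=2.35,interpolation=cv2.INTER_CUBIC))
```

```text
(no output)
```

View pics/scene0b.png

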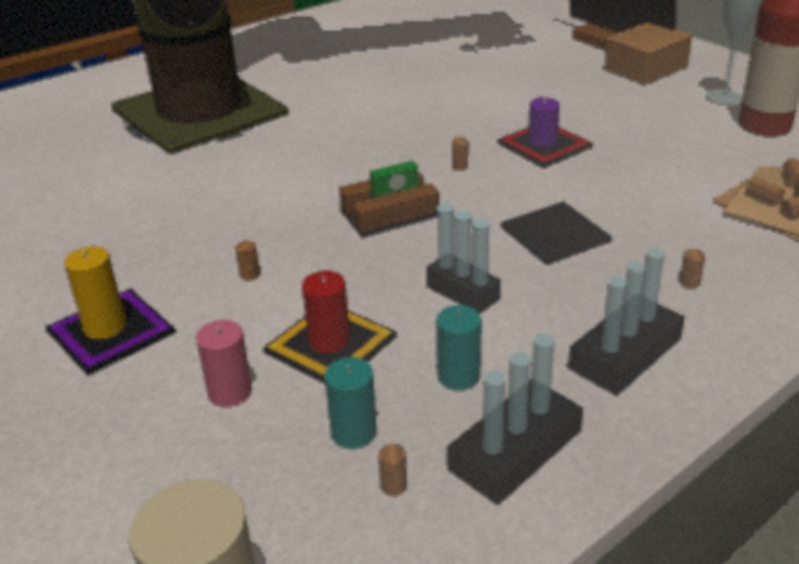

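View pics/side0b.png

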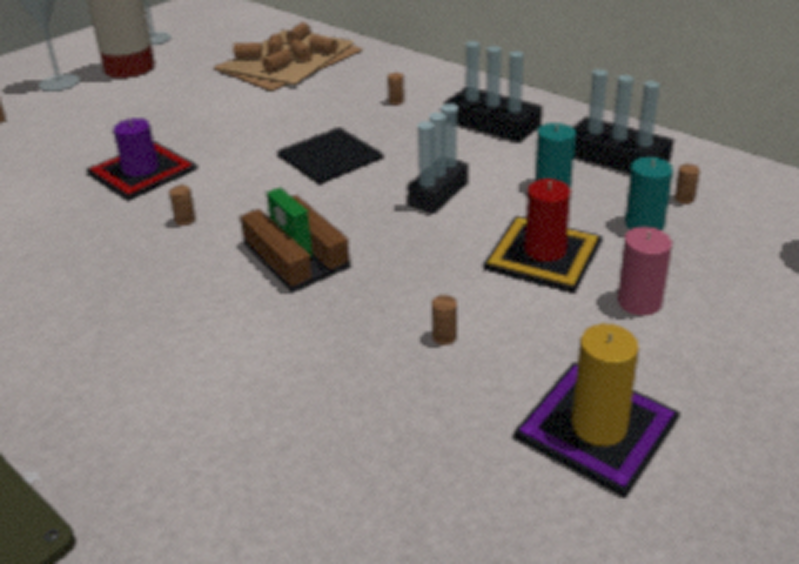

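The purple candle is on the red coaster, the red candle on yellow and the yellow candle on purple. The plain coaster is at scene crop (556,233). The 80 mm vase is the small one at scene crop (463,270); the two bigger vases, the teal and pink candles and the corks are distractors.

```bash
cat > h.py <<'E'
from rig import env
import cv2,numpy as np
from scipy.optimize import least_squares
from scipy.spatial.transform import Rotation as Ro
def proj(c,P,T=None):
    k=env.calibration(c); T=k["T"] if T is None else T
    p=(np.atleast_2d(P)-T[:3,3])@T[:3,:3]
    return np.c_[k["fx"]*p[:,0]/p[:,2]+k["cx"],k["fy"]*p[:,1]/p[:,2]+k["cy"]]
def ray(c,uv,z,T=None):
    k=env.calibration(c); T=k["T"] if T is None else T
    d=T[:3,:3]@[(uv[0]-k["cx"])/k["fx"],(uv[1]-k["cy"])/k["fy"],1]
    return T[:3,3]+d*(z-T[2,3])/d[2]
def wristT():
    s=env.observe();M=np.eye(4);M[:3,:3]=Ro.from_euler("xyz",s["tcp_rot"]).as_matrix();M[:3,3]=s["tcp_pos"]
    return M@env.calibration("wrist")["T_tool_cam"]
def go(target,yaw):
    "shift in tool cm and turn about tool z (deg) to world target, tool down with tool-y at yaw"
    s=env.observe();R=Ro.from_euler("xyz",s["tcp_rot"])
    best=None
    for k in(0,np.pi):
        t=Ro.from_euler("xyz",[np.pi,0,yaw+k]); v=(R.inv()*t).as_rotvec(degrees=True)
        if best is None or np.linalg.norm(v)<np.linalg.norm(best): best=v
    print("shift cm",np.round(R.inv().apply(np.array(target)-s["tcp_pos"])*100,2),"turn",np.round(best,1))
E
python3 - <<'E'
from h import *
full={"scene":lambda p:np.array(p)/2.35+[60,90],"side":lambda p:np.array(p)/2.35+[80,120]}
C={"red":([(499,142),(546,160),(592,143)],[(88,170),(130,194),(197,165)]),
"plain":([(501,232),(558,260),(611,237),(563,203)],[(278,154),(321,180),(383,154),(337,129)]),
"yellow":([(265,346),(396,334),(335,302)],[(485,263),(575,286),(602,235),(520,218)]),
"purple":([(47,327),(91,366),(174,326),(135,291)],[(515,428),(626,490),(679,412),(575,366)])}
for n,(a,b) in C.items():
    for c,pts in(("scene",a),("side",b)):
        P=np.array([ray(c,p,.008)[:2] for p in full[c](pts)])
        def res(v):
            a=v[2]+np.arange(4)*np.pi/2
            q=v[:2]+.0707*np.c_[np.cos(a),np.sin(a)]
            return np.linalg.norm(P[:,None]-q[None],axis=2).min(1)
        best=min((least_squares(res,[*( (P.max(0)+P.min(0))/2),t]) for t in np.linspace(0,1.5,7)),key=lambda r:r.cost)
        print(n,c,best.x[:2].round(4),"diag deg",np.degrees(best.x[2]).round(1),"res mm",(best.fun*1e3).round(1))
K={"purple":((543,101),(133,125),.068),"red":((325,277),(549,186),.083),"yellow":((91,253),(609,336),.098),"pink":((221,329),(646,237),.075),
"teal1":((349,367),(650,167),.075),"teal2":((459,315),(557,130),.075),"cork1":((247,246),(444,302),.03),"cork2":((460,142),(181,192),.03),"cork3":((693,256),(396,79),.03),
"signA":((372,172),(268,192),.066),"signB":((412,163),(280,190),.066),"signC":((418,170),(308,215),.066),"signD":((376,180),(297,222),.066),
"vL":((428,264),(411,185),.03),"vB":((470,285),(434,193),.03),"vR":((499,280),(468,165),.03)}
for n,(a,b,z) in K.items(): print(n,*[ray(c,full[c](p),z)[:2].round(4) for c,p in(("scene",a),("side",b))])
E
```

```text
red scene [0.4465 0.3216] diag deg 46.4 res mm [ 7.5 11.8  5.9]
red side [0.4418 0.3189] diag deg 43.0 res mm [3.9 5.2 3.4]
plain scene [0.6272 0.1567] diag deg 41.9 res mm [ 7.2 10.8  7.2  4.8]
plain side [0.6109 0.1549] diag deg 37.2 res mm [4.2 5.5 2.3 3.2]
yellow scene [ 0.6132 -0.171 ] diag deg 55.3 res mm [1.3 5.5 5. ]
yellow side [ 0.6054 -0.1742] diag deg 59.4 res mm [2.  4.6 2.6 7.1]
purple scene [ 0.4375 -0.3328] diag deg 47.3 res mm [2.6 7.8 5.5 8.7]
purple side [ 0.4309 -0.3374] diag deg 46.9 res mm [3.4 3.  2.2 6.2]
purple [0.4381 0.322 ] [0.4401 0.3177]
red [ 0.6035 -0.1664] [ 0.6103 -0.1706]
yellow [ 0.4287 -0.3318] [ 0.4328 -0.337 ]
pink [ 0.5979 -0.2819] [ 0.6001 -0.2847]
teal1 [ 0.7217 -0.2229] [ 0.7205 -0.2276]
teal2 [ 0.7313 -0.0997] [ 0.7321 -0.1041]
cork1 [ 0.4289 -0.1607] [ 0.4501 -0.1614]
cork2 [0.3989 0.1981] [0.4153 0.1971]
cork3 [0.7855 0.2096] [0.7991 0.207 ]
signA [0.4379 0.0167] [0.4415 0.0704]
signB [0.4531 0.0685] [0.4521 0.0633]
signC [0.4721 0.0626] [0.4373 0.0045]
signD [0.4572 0.0083] [0.4217 0.0039]
vL [ 0.5967 -0.0267] [ 0.5897 -0.0011]
vB [ 0.6576 -0.018 ] [ 0.5926 -0.0329]
vR [0.672 0.012] [ 0.6662 -0.0251]
```

```bash
python3 -c "
from h import *
go([.439,.320,.20],2.2)"
```

```text
shift cm [-30.99  -7.88   3.13] turn [ 0.  -0.  34.8]
```

jog_arm:
  deltas: "-31 -7.9 3 0 0 35;-31 -7.9 3 0 0 35;-31 -7.9 3 0 0 35;-31 -7.9 3 0 0 35;-31 -7.9 3 0 0 35;-31 -7.9 3 0 0 35;-31 -7.9 3 0 0 35;-31 -7.9 3 0 0 35;-31 -7.9 3 0 0 35;-31 -7.9 3 0 0 35;-31 -7.9 3 0 0 35"
  gripper: 0

```text
time_s: 2.02
tcp_pos: [0.4386, 0.3198, 0.2012]
tcp_rot: [-3.141, -0.001, 2.197]
contact_force: [0.7, 1.1, 0.3]
finger_gap: 0.0857
```

```bash
cat >> h.py <<'E'
def see(tag,names,zs):
    T=wristT();im=env.grab_frame("wrist");cv2.imwrite(f"pics/{tag}.png",im[:,:,::-1])
    for n,z in zip(names,zs):
        for d in env.spot_in("wrist",n)[:2]: print(n,np.round(d["position"]),round(d["score"],2),ray("wrist",d["position"],z,T)[:2].round(4))
    return T,im
E
python3 -c "
from h import *
T,im=see('w1',['candle_purple','coaster_red'],[.045,.008]);np.save('T1.npy',T);print(env.observe()['tcp_pos'],env.observe()['q'].round(2))
print('expect top',proj('wrist',[.439,.32,.068],T),'coaster',proj('wrist',[.444,.32,.008],T))"
```

```text
candle_purple [254. 177.] 0.95 [0.4402 0.3221]
coaster_red [261. 154.] 0.83 [0.4372 0.3412]
[0.43798923 0.32063731 0.20152377] [ 0.63  0.3  -0.15  1.11  0.    1.57]
expect top [[251.7443619  184.31115964]] coaster [[255.21450799 171.94735801]]
```

View pics/w1.png

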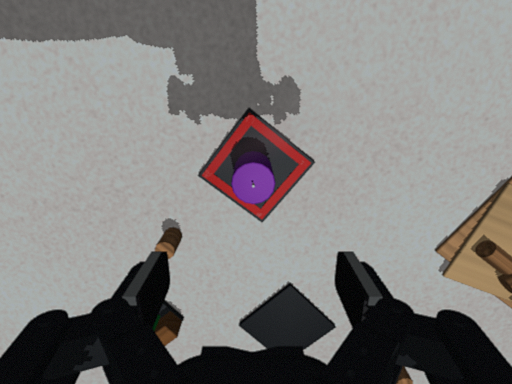

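The wrist view shows the purple candle top at (253,184) and the red coaster centred near (256,166). The plain coaster shows partly, at (288,325).

```bash
cat >> h.py <<'E'
def rect(pts,T,z=.008):
    P=np.array([ray("wrist",p,z,T)[:2] for p in pts],np.float32)
    r=cv2.minAreaRect(P*1000); return r
def colour(im,lo,hi,T,z,smin=90):
    hsv=cv2.cvtColor(im,cv2.COLOR_RGB2HSV);m=cv2.inRange(hsv,(lo,smin,40),(hi,255,255))
    n,l,st,c=cv2.connectedComponentsWithStats(m);i=1+st[1:,4].argmax()
    pts=np.argwhere(l==i)[:,::-1]; return rect(cv2.convexHull(pts.astype(np.int32))[:,0],T,z), st[i]
def top(uv,z,T): return ray("wrist",uv,z,T)[:2].round(4)
E
python3 -c "
from h import *
T=np.load('T1.npy');im=cv2.imread('pics/w1.png')[:,:,::-1].copy()
print(colour(im,0,8,T,.008),top((253,184),.068,T)); print('corners',rect([(250,109),(314,160),(262,220),(200,175)],T))
print('plain',[top(p,.008,T) for p in [(290,283),(335,325),(240,324)]])
go([.438,.3205,.023],2.2)"
```

```text
(((441.73309326171875, 323.216552734375), (93.30772399902344, 93.2515640258789), 87.71644592285156), array([ 202,  113,  109,  106, 2126], dtype=int32)) [0.4398 0.321 ]
corners ((442.1081237792969, 325.2069396972656), (97.27854919433594, 94.61762237548828), 87.69593811035156)
plain [array([0.5736, 0.222 ]), array([0.67  , 0.2039]), array([0.5584, 0.1255])]
shift cm [-2.000e-02 -1.000e-02  1.785e+01] turn [ 0.  -0.  -0.1]
```

jog_arm:
  deltas: "0 0.1 9 0 0 0;0 0.1 12 0 0 0;0 0.1 15 0 0 0;0 0.1 17.8 0 0 0;0 0.1 17.8 0 0 0;0 0.1 17.8 0 0 0"

```text
time_s: 2.67
tcp_pos: [0.4356, 0.319, 0.0195]
tcp_rot: [-3.133, -0.0, 2.199]
contact_force: [-0.7, -0.2, -1.1]
finger_gap: 0.0855
```

jog_arm:
  deltas: "0 0 0 0 0 0;0 0 0 0 0 0;0 0 0 0 0 0;0 0 0 0 0 0;0 0 0 0 0 0;0 0 0 0 0 0;0 0 -1 0 0 0;0 0 -3 0 0 0;0 0 -6 0 0 0;0 0 -9 0 0 0;0 0 -12 0 0 0;0 0 -12 0 0 0"
  gripper: 1

```text
time_s: 3.67
tcp_pos: [0.4434, 0.3229, 0.1508]
tcp_rot: [3.129, 0.0, 2.197]
contact_force: [0.6, 0.6, -0.4]
finger_gap: 0.0431
```

```bash
python3 -c "
from h import *
print(env.observe()['tcp_pos'])
go([.617,.158,.15],1.82)"
```

```text
[0.44343499 0.32293345 0.15075381]
shift cm [-23.54   4.4    0.13] turn [ 0.7 -0.1 21.6]
```

jog_arm:
  deltas: "-3 0.6 0 0 0 3;-7 1.3 0 0 0 7;-11 2 0 0 0 11;-15 2.8 0 0 0 15;-18 3.4 0 0 0 18;-21 4 0 0 0 20;-22.8 4.3 0 0 0 21.6;-23.5 4.4 0 0 0 21.6;-23.5 4.4 0 0 0 21.6;-23.5 4.4 0 0 0 21.6;-23.5 4.4 0 0 0 21.6"

```text
time_s: 4.58
tcp_pos: [0.6119, 0.1567, 0.1434]
tcp_rot: [-3.141, -0.001, 1.822]
contact_force: [-0.7, -0.2, -0.3]
finger_gap: 0.0428
```

```bash
python3 -c "
from h import *
print(env.observe()['tcp_pos'],env.observe()['finger_gap'])
T,im=see('w2',['coaster_plain','candle_purple'],[.008,.15]); go([.617,.158,.023],1.82)"
```

```text
[0.61191931 0.15671621 0.14338437] 0.04278372611765526
coaster_plain [256. 166.] 0.68 [0.6118 0.175 ]
candle_purple [253. 281.] 0.71 [0.6162 0.1445]
shift cm [-1.000e-02  5.000e-01  1.205e+01] turn [-0.  -0.   0.1]
```

View pics/w2.png

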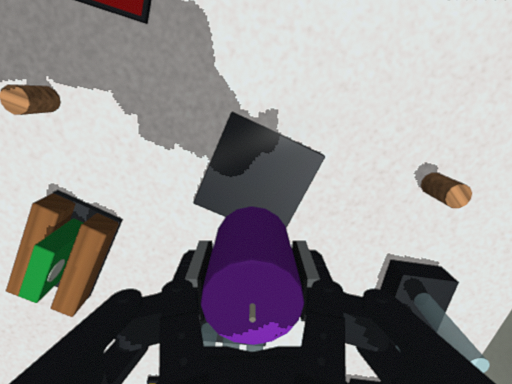

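The candle hangs straight in the grip with its wick at (252,312). The plain coaster's corners are (231,112), (325,156) and (193,205).

```bash
python3 -c "
from h import *
T=wristT()
a,b,c=[top(p,.008,T) for p in [(231,112),(325,156),(193,205)]];print(a,b,c,'centre',(b+c)/2,np.linalg.norm(b-c))
print('candle axis',top((252,304),.1434+.047,T),top((252,312),.1434+.055,T))"
```

```text
[0.5768 0.2189] [0.6739 0.2015] [0.5598 0.12  ] centre [0.61685 0.16075] 0.1402179018527949
candle axis [0.6114 0.162 ] [0.6106 0.1649]
```

jog_arm:
  deltas: "0 0.5 3 0 0 0;0 0.5 6 0 0 0;0 0.5 9 0 0 0;0 0.5 11 0 0 0;0 0.5 11.8 0 0 0;0 0.5 12.1 0 0 0;0 0.5 12.1 0 0 0;0 0.5 12.1 0 0 0"

```text
time_s: 5.4
tcp_pos: [0.615, 0.1572, 0.0254]
tcp_rot: [-3.138, -0.0, 1.821]
contact_force: [-10.5, -3.3, 18.5]
finger_gap: 0.0428
```

jog_arm:
  deltas: "0 0 0 0 0 0;0 0 0 0 0 0;0 0 0 0 0 0;0 0 0 0 0 0;0 0 -1 0 0 0;0 0 -4 0 0 0;0 0 -8 0 0 0;0 0 -12 0 0 0;0 0 -16 0 0 0;0 0 -16 0 0 0;0 0 -16 0 0 0"
  gripper: 0

```text
time_s: 6.32
tcp_pos: [0.6205, 0.1576, 0.1865]
tcp_rot: [3.134, 0.0, 1.82]
contact_force: [0.4, -0.9, -0.8]
finger_gap: 0.0855
```

```bash
python3 -c "
from h import *
print(env.observe()['tcp_pos'])
T,im=see('w3',['candle_purple'],[.040]); print(colour(im,125,150,T,.068))
go([.607,-.169,.20],1.30)"
```

```text
[0.6204943  0.15760218 0.18648231]
candle_purple [248. 182.] 0.59 [0.6185 0.1551]
(((614.457275390625, 163.73934936523438), (43.27759552001953, 53.35483169555664), 14.047329902648926), array([ 223,  153,   47,   56, 2040], dtype=int32))
shift cm [-31.32  -9.08  -1.78] turn [-0.   0.  29.8]
```

jog_arm:
  deltas: "-4 -1 -1.5 0 0 5;-8 -2 -1.5 0 0 10;-12 -3.4 -1.5 0 0 15;-16 -4.6 -1.5 0 0 20;-20 -5.8 -1.5 0 0 25;-24 -7 -1.5 0 0 29.8;-28 -8.1 -1.5 0 0 29.8;-30.5 -8.8 -1.5 0 0 29.8;-31.3 -9.1 -1.5 0 0 29.8;-31.3 -9.1 -1.5 0 0 29.8;-31.3 -9.1 -1.5 0 0 29.8;-31.3 -9.1 -1.5 0 0 29.8"

```text
time_s: 7.42
tcp_pos: [0.6066, -0.1671, 0.1963]
tcp_rot: [-3.139, -0.001, 1.301]
contact_force: [1.3, 0.1, -0.3]
finger_gap: 0.085
```

```bash
python3 -c "
from h import *
print(env.observe()['tcp_pos'],env.observe()['tcp_rot'])
T,im=see('w4',['candle_red'],[.05]); np.save('T4.npy',T);print(colour(im,18,32,T,.008),colour(im,0,8,T,.083,150))
go([.607,-.169,.031],1.30)"
```

```text
[ 0.6065548  -0.16711141  0.19633372] [-3.13935507e+00 -7.48841084e-04  1.30128934e+00]
candle_red [272. 275.] 0.96 [ 0.5984 -0.2825]
candle_red [363.  79.] 0.8 [ 0.7307 -0.1   ]
(((605.3338623046875, -170.5867156982422), (93.87162780761719, 94.15070343017578), 14.50208854675293), array([ 198,  119,  108,  105, 2330], dtype=int32)) (((608.78125, -164.41976928710938), (56.899654388427734, 41.05747985839844), 74.58316040039062), array([ 232,  157,   45,   60, 1875], dtype=int32))
shift cm [-0.21  0.07 16.6 ] turn [-0.1 -0.   0.1]
```

View pics/w4.png

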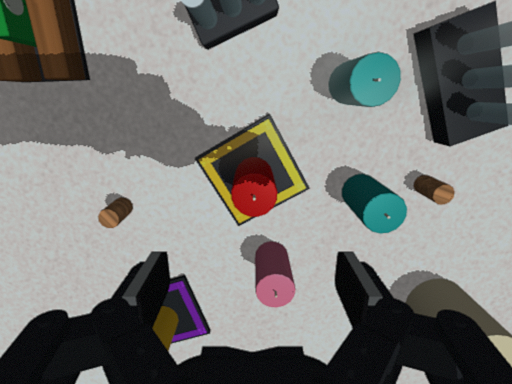

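The red candle's top is at (254,197) on the yellow coaster. The pink candle at (275,292) lies clear of the jaw line.

```bash
python3 -c "
from h import *
T=np.load('T4.npy');p=top((254,196),.083,T);print(p); go([*p,.033],1.30)"
```

```text
[ 0.6066 -0.1724]
shift cm [-0.55  0.12 16.4 ] turn [-0.1 -0.   0.1]
```

jog_arm:
  deltas: "-0.5 0.1 4 0 0 0;-0.5 0.1 8 0 0 0;-0.5 0.1 12 0 0 0;-0.5 0.1 15 0 0 0;-0.5 0.1 16.3 0 0 0;-0.5 0.1 16.3 0 0 0;-0.5 0.1 16.3 0 0 0"

```text
time_s: 8.1
tcp_pos: [0.6063, -0.1725, 0.0338]
tcp_rot: [-3.14, -0.0, 1.302]
contact_force: [0.9, -0.5, 1.1]
finger_gap: 0.0853
```

jog_arm:
  deltas: "0 0 0 0 0 0;0 0 0 0 0 0;0 0 0 0 0 0;0 0 0 0 0 0;0 0 0 0 0 0;0 0 0 0 0 0;0 0 -1 0 0 0;0 0 -4 0 0 0;0 0 -8 0 0 0;0 0 -12 0 0 0;0 0 -14 0 0 0;0 0 -14 0 0 0"
  gripper: 1

```text
time_s: 9.1
tcp_pos: [0.6102, -0.175, 0.1815]
tcp_rot: [3.13, 0.0, 1.3]
contact_force: [0.5, -0.6, -0.7]
finger_gap: 0.0426
```

jog_arm:
  deltas: "0 0 0 0 0 0;0 0 0 0 0 0;0 0 0 0 0 0"

```text
time_s: 9.35
tcp_pos: [0.6052, -0.1735, 0.1724]
tcp_rot: [-3.138, -0.0, 1.3]
contact_force: [-0.7, 0.5, -1.0]
finger_gap: 0.0429
```

```bash
python3 -c "
from h import *
print(env.observe()['tcp_pos'],env.observe()['finger_gap'])
go([.442,.320,.173],2.2)"
```

```text
[ 0.60516098 -0.1735018   0.17235759] 0.04292177799525454
shift cm [ 43.18 -28.93   0.05] turn [ -0.2  -0.1 -51.6]
```

jog_arm:
  deltas: "2.5 -1.7 0 0 0 -4;6 -4 0 0 0 -9;9.5 -6.4 0 0 0 -14;13 -8.7 0 0 0 -19;16.5 -11 0 0 0 -24;20 -13.4 0 0 0 -29;23.5 -15.8 0 0 0 -34;27 -18 0 0 0 -39;30.5 -20.4 0 0 0 -44;34 -22.8 0 0 0 -49;37.5 -25.2 0 0 0 -51.6;40.5 -27.2 0 0 0 -51.6"

```text
time_s: 10.35
tcp_pos: [0.4507, 0.2902, 0.1726]
tcp_rot: [-3.138, -0.0, 2.202]
contact_force: [1.0, 0.2, -1.7]
finger_gap: 0.0427
```

```bash
python3 -c "
from h import *
print(env.observe()['tcp_pos'],env.observe()['q'].round(2))
go([.442,.320,.173],2.2)"
```

```text
[0.45068879 0.29019448 0.17255844] [ 0.57  0.31 -0.22  1.04 -0.    1.51]
shift cm [ 2.92  1.06 -0.05] turn [-0.2 -0.   0.1]
```

jog_arm:
  deltas: "2 0.7 0 0 0 0;3 1.1 0 0 0 0;3 1.1 0 0 0 0;3 1.1 0 0 0 0;3 1.1 0 0 0 0"

```text
time_s: 10.77
tcp_pos: [0.4441, 0.3182, 0.1735]
tcp_rot: [-3.139, 0.001, 2.199]
contact_force: [0.9, 0.2, -0.8]
finger_gap: 0.0426
```

```bash
python3 -c "
from h import *
s=env.observe();print(s['tcp_pos'],s['tcp_rot'])
T,im=see('w5',['coaster_red'],[.008]); np.save('T5.npy',T)
print('proj of est red coaster corners',proj('wrist',[[.442+.0707*np.cos(a),.323+.0707*np.sin(a),.008] for a in np.radians(45+87.7-90+np.arange(4)*90)],T).round())
go([.442,.323,.033],2.2)"
```

```text
[0.44414011 0.31824109 0.17353238] [-3.13945636e+00  7.84910866e-04  2.19909130e+00]
coaster_red [253. 164.] 0.57 [0.438  0.3296]
coaster_red [253. 285.] 0.39 [0.5282 0.2043]
proj of est red coaster corners [[318. 163.]
 [244. 103.]
 [189. 178.]
 [260. 229.]]
shift cm [ 0.54  0.09 14.1 ] turn [-0.1  0.  -0.1]
```

View pics/w5.png

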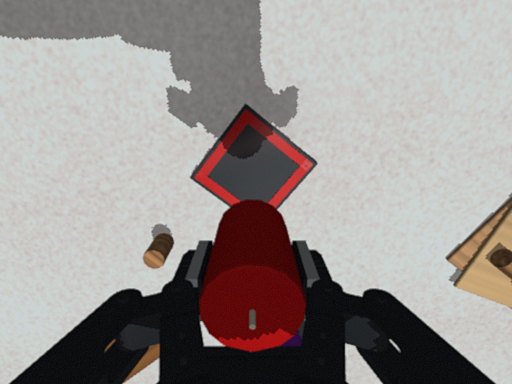

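The visible corners of the red coaster, (247,105), (317,162) and (191,178), match the projected estimate. The candle's far bottom rim is at (252,200).

```bash
python3 -c "
from h import *
T=np.load('T5.npy');zb=.1735-.0335+.008
f=top((252,200),zb,T);d=np.array([np.cos(2.2),np.sin(2.2)]);print('far rim',f,'axis bottom',f-.022*d, f+.022*d)
print('wick base/top',top((252,322),zb+.075,T),top((252,311),zb+.083,T))
print('mid',(top((317,162),.008,T)+top((191,178),.008,T))/2)"
```

```text
far rim [0.4314 0.3369] axis bottom [0.44434702 0.31911308] [0.41845298 0.35468692]
wick base/top [0.4457 0.3174] [0.4385 0.3274]
mid [0.44215 0.32425]
```

jog_arm:
  deltas: "0.6 0.1 3 0 0 0;0.6 0.1 6 0 0 0;0.6 0.1 9 0 0 0;0.6 0.1 11.5 0 0 0;0.6 0.1 13 0 0 0;0.6 0.1 13.6 0 0 0;0.6 0.1 13.8 0 0 0;0.6 0.1 13.8 0 0 0;0.6 0.1 13.8 0 0 0"

```text
time_s: 11.62
tcp_pos: [0.4424, 0.3249, 0.0371]
tcp_rot: [3.14, 0.0, 2.199]
contact_force: [0.1, -0.7, -0.8]
finger_gap: 0.0426
```

jog_arm:
  deltas: "0 0 0 0 0 0;0 0 0 0 0 0;0 0 0 0 0 0;0 0 0 0 0 0;0 0 -1 0 0 0;0 0 -4 0 0 0;0 0 -8 0 0 0;0 0 -12 0 0 0;0 0 -16.5 0 0 0;0 0 -16.5 0 0 0;0 0 -16.5 0 0 0"
  gripper: 0

```text
time_s: 12.53
tcp_pos: [0.4436, 0.327, 0.2056]
tcp_rot: [3.133, -0.0, 2.201]
contact_force: [0.4, 0.5, -0.2]
finger_gap: 0.0852
```

```bash
python3 -c "
from h import *
print(env.observe()['tcp_pos'])
T,im=see('w6',['candle_red'],[.045]); np.save('T6.npy',T);print(colour(im,0,8,T,.008))
go([.432,-.335,.2],.92)"
```

```text
[0.44356823 0.32696073 0.20563075]
candle_red [248. 184.] 0.67 [0.4468 0.3194]
(((441.927978515625, 323.3897399902344), (93.04995727539062, 93.31855773925781), 87.50225067138672), array([ 194,  116,  108,  104, 3952], dtype=int32))
shift cm [-52.81 -39.62   0.13] turn [-0.   0.  73.4]
```

View pics/w6.png

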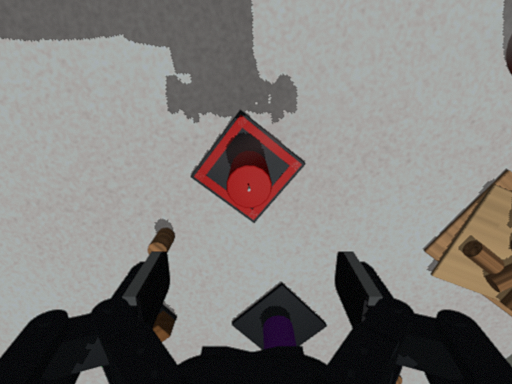

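```bash
python3 -c "
from h import *
T=np.load('T6.npy');print(top((249,188),.083,T))"
```

```text
[0.443  0.3258]
```

jog_arm:
  deltas: "-3 -2.2 0 0 0 5;-6 -4.5 0 0 0 10;-9 -6.7 0 0 0 16;-12 -9 0 0 0 21;-15 -11.2 0 0 0 26;-18 -13.5 0 0 0 31;-21 -15.7 0 0 0 36;-24 -18 0 0 0 41;-27 -20.2 0 0 0 46;-30 -22.5 0 0 0 51;-33 -24.7 0 0 0 55;-36 -27 0 0 0 60"

```text
time_s: 13.63
tcp_pos: [0.4332, -0.1259, 0.1992]
tcp_rot: [-3.137, 0.0, 1.15]
contact_force: [0.9, -0.0, -1.1]
finger_gap: 0.0856
```

```bash
python3 -c "
from h import *
print(env.observe()['tcp_pos'])
go([.432,-.335,.2],.92)"
```

```text
[ 0.43319678 -0.12590781  0.19923789]
shift cm [-19.13   8.44  -0.1 ] turn [-0.2  0.1 13.1]
```

jog_arm:
  deltas: "-3.7 1.6 0 0 0 4;-7.4 3.2 0 0 0 8;-11 4.9 0 0 0 12;-14.5 6.4 0 0 0 13;-17.5 7.8 0 0 0 13;-19 8.4 0 0 0 13;-19 8.4 0 0 0 13;-19 8.4 0 0 0 13;-19 8.4 0 0 0 13"

```text
time_s: 14.38
tcp_pos: [0.4341, -0.3306, 0.2]
tcp_rot: [-3.138, -0.001, 0.927]
contact_force: [-0.4, -0.1, -0.0]
finger_gap: 0.085
```

```bash
python3 -c "
from h import *
print(env.observe()['tcp_pos'])
T,im=see('w7',['candle_yellow'],[.055]); np.save('T7.npy',T);print(colour(im,125,150,T,.008),colour(im,18,32,T,.098))
go([.432,-.335,.048],.92)"
```

```text
[ 0.43407205 -0.33063408  0.20004979]
candle_yellow [251. 194.] 0.78 [ 0.4241 -0.3408]
(((431.5386047363281, -335.11181640625), (94.12084197998047, 93.8671646118164), 2.6526546478271484), array([ 199,  118,  110,   85, 2024], dtype=int32)) (((435.67279052734375, -331.7272644042969), (61.15005874633789, 42.546730041503906), 41.05550003051758), array([ 229,  160,   49,   66, 2470], dtype=int32))
shift cm [-0.52  0.08 15.29] turn [-0.1 -0.   0.5]
```

View pics/w7.png

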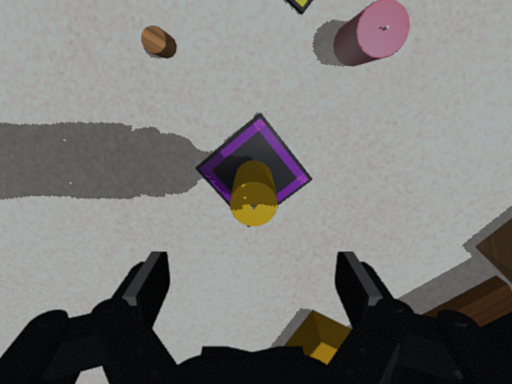

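The yellow candle's top is centred near (253,202). The purple coaster fits a 94 x 94 mm border centred at (0.4315, -0.335).

```bash
python3 -c "
from h import *
T=np.load('T7.npy');p=top((253.5,202),.098,T);print(p);go([*p,.048],.92)"
```

```text
[ 0.4302 -0.3365]
shift cm [-0.75  0.03 15.29] turn [-0.1 -0.   0.5]
```

jog_arm:
  deltas: "-0.7 0 4 0 0 0;-0.7 0 8 0 0 0;-0.7 0 12 0 0 0;-0.7 0 14.5 0 0 0;-0.7 0 15.3 0 0 0;-0.7 0 15.3 0 0 0;-0.7 0 15.3 0 0 0"

```text
time_s: 15.07
tcp_pos: [0.4315, -0.3376, 0.0493]
tcp_rot: [3.141, -0.0, 0.928]
contact_force: [0.3, -0.1, -0.4]
finger_gap: 0.0853
```

jog_arm:
  deltas: "0 0 0 0 0 0;0 0 0 0 0 0;0 0 0 0 0 0;0 0 0 0 0 0;0 0 0 0 0 0;0 0 0 0 0 0;0 0 -1 0 0 0;0 0 -4 0 0 0;0 0 -8 0 0 0;0 0 -11 0 0 0;0 0 -11 0 0 0;0 0 -11 0 0 0"
  gripper: 1

```text
time_s: 16.07
tcp_pos: [0.4322, -0.3392, 0.1611]
tcp_rot: [3.136, 0.0, 0.926]
contact_force: [0.1, -0.9, -2.0]
finger_gap: 0.0428
```

```bash
python3 -c "
from h import *
print(env.observe()['tcp_pos'],env.observe()['finger_gap'])
go([.6055,-.1705,.158],1.30)"
```

```text
[ 0.43217316 -0.3391822   0.16110297] 0.042822316281662824
shift cm [23.9   3.72  0.33] turn [  0.3   0.1 -21.4]
```

jog_arm:
  deltas: "3 0.5 0 0 0 -4;6.5 1 0 0 0 -8;10 1.6 0 0 0 -12;13.5 2.1 0 0 0 -16;17 2.7 0 0 0 -20;20 3.1 0 0 0 -21.4;22.5 3.5 0 0 0 -21.4;23.6 3.7 0 0 0 -21.4;23.6 3.7 0 0 0 -21.4;23.6 3.7 0 0 0 -21.4;23.6 3.7 0 0 0 -21.4"

```text
time_s: 16.98
tcp_pos: [0.6004, -0.1723, 0.1574]
tcp_rot: [-3.139, 0.001, 1.299]
contact_force: [-0.6, -0.1, -2.3]
finger_gap: 0.0426
```

```bash
python3 -c "
from h import *
s=env.observe();print(s['tcp_pos'])
T,im=see('w8',['coaster_yellow'],[.008]); np.save('T8.npy',T)
a=np.radians(14.5+45+np.arange(4)*90);print('pred',proj('wrist',np.c_[.6053+.0707*np.cos(a),-.1706+.0707*np.sin(a),a*0+.008],T).round())
go([.6055,-.1705,.048],1.30)"
```

```text
[ 0.60042472 -0.1722938   0.15741186]
coaster_yellow [260. 165.] 0.93 [ 0.612  -0.1595]
pred [[276. 108.]
 [190. 160.]
 [240. 236.]
 [321. 194.]]
shift cm [ 0.34  0.42 11.  ] turn [-0.1  0.  -0.1]
```

View pics/w8.png

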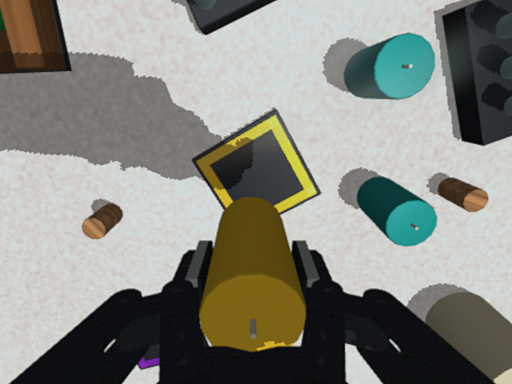

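The coaster's visible corners, (277,109), (192,159) and (319,193), match the estimate, and the yellow candle is upright in the grip.

jog_arm:
  deltas: "0.3 0.4 3 0 0 0;0.3 0.4 6 0 0 0;0.3 0.4 8.5 0 0 0;0.3 0.4 10 0 0 0;0.3 0.4 10.6 0 0 0;0.3 0.4 10.8 0 0 0;0.3 0.4 10.8 0 0 0;0.3 0.4 10.8 0 0 0"

```text
time_s: 17.75
tcp_pos: [0.6072, -0.1706, 0.0512]
tcp_rot: [3.14, 0.0, 1.299]
contact_force: [-0.9, 0.4, -1.0]
finger_gap: 0.0425
```

jog_arm:
  deltas: "0 0 0 0 0 0;0 0 0 0 0 0;0 0 0 0 0 0;0 0 0 0 0 0;0 0 -1 0 0 0;0 0 -4 0 0 0;0 0 -8 0 0 0;0 0 -12 0 0 0;0 0 -15 0 0 0;0 0 -15 0 0 0;0 0 -15 0 0 0"
  gripper: 0

```text
time_s: 18.67
tcp_pos: [0.6086, -0.1702, 0.2038]
tcp_rot: [3.135, -0.0, 1.3]
contact_force: [0.2, 0.3, -1.0]
finger_gap: 0.0851
```

```bash
python3 -c "
from h import *
print(env.observe()['tcp_pos'])
T,im=see('w9',['candle_yellow'],[.05]); np.save('T9.npy',T);print(colour(im,18,32,T,.008))
go([.615,.162,.2],1.82)"
```

```text
[ 0.60863807 -0.17015517  0.20382059]
candle_yellow [248. 185.] 0.96 [ 0.6032 -0.1761]
(((606.5197143554688, -175.02992248535156), (93.80426025390625, 103.33403015136719), 14.416125297546387), array([ 195,  116,  106,  104, 4509], dtype=int32))
shift cm [32.18 -8.03 -0.  ] turn [ -0.   -0.  -29.8]
```

View pics/w9.png

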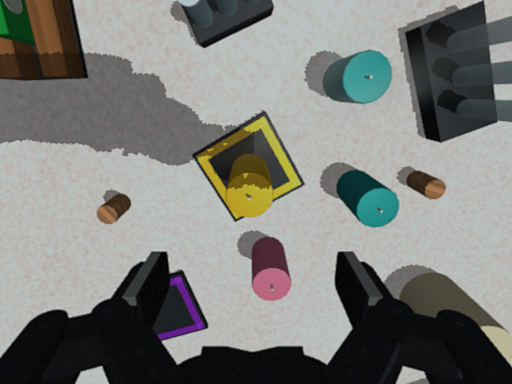

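The yellow candle stands on the yellow coaster with its wick base at about (249,195). Next I move to the purple candle on the plain coaster.

```bash
python3 -c "
from h import *
T=np.load('T9.npy');print(top((249,194),.098,T))"
```

```text
[ 0.6064 -0.1702]
```

jog_arm:
  deltas: "3 -0.8 0 0 0 -4;7 -1.7 0 0 0 -9;11 -2.7 0 0 0 -14;15 -3.7 0 0 0 -19;19 -4.7 0 0 0 -24;23 -5.7 0 0 0 -29.8;27 -6.7 0 0 0 -29.8;30.5 -7.6 0 0 0 -29.8;32 -8 0 0 0 -29.8;32 -8 0 0 0 -29.8;32 -8 0 0 0 -29.8;32 -8 0 0 0 -29.8"

```text
time_s: 19.77
tcp_pos: [0.6146, 0.1587, 0.1991]
tcp_rot: [-3.139, 0.001, 1.819]
contact_force: [0.3, -0.4, 0.3]
finger_gap: 0.0851
```

```bash
python3 -c "
from h import *
print(env.observe()['tcp_pos'])
T,im=see('w10',['candle_purple'],[.04]); np.save('T10.npy',T)
r,st=colour(im,125,150,T,.068);print(st)
c=(st[0]+st[2]/2,st[1]+st[3]-st[2]/2);p=top(c,.068,T);print(c,p)
go([*p,.0255],1.82)"
```

```text
[0.61464781 0.15868792 0.19913551]
candle_purple [252. 181.] 0.6 [0.6157 0.1543]
[ 231  152   45   55 1874]
(np.float64(253.5), np.float64(184.5)) [0.616  0.1594]
shift cm [ 0.11  0.14 17.43] turn [-0.1  0.  -0.1]
```

jog_arm:
  deltas: "0.1 0.1 4 0 0 0;0.1 0.1 8 0 0 0;0.1 0.1 12 0 0 0;0.1 0.1 16 0 0 0;0.1 0.1 17.4 0 0 0;0.1 0.1 17.4 0 0 0;0.1 0.1 17.4 0 0 0"

```text
time_s: 20.45
tcp_pos: [0.6155, 0.1597, 0.0257]
tcp_rot: [-3.139, 0.0, 1.818]
contact_force: [0.2, -0.3, 0.6]
finger_gap: 0.0854
```

jog_arm:
  deltas: "0 0 0 0 0 0;0 0 0 0 0 0;0 0 0 0 0 0;0 0 0 0 0 0;0 0 0 0 0 0;0 0 0 0 0 0;0 0 -1 0 0 0;0 0 -4 0 0 0;0 0 -8 0 0 0;0 0 -12 0 0 0;0 0 -15 0 0 0;0 0 -15 0 0 0"
  gripper: 1

```text
time_s: 21.45
tcp_pos: [0.6203, 0.1625, 0.1853]
tcp_rot: [3.128, -0.0, 1.82]
contact_force: [0.5, -0.3, 0.4]
finger_gap: 0.0429
```

jog_arm:
  deltas: "0 0 0 0 0 0;0 0 0 0 0 0;0 0 0 0 0 0"

```text
time_s: 21.7
tcp_pos: [0.6147, 0.1609, 0.1748]
tcp_rot: [-3.138, 0.0, 1.82]
contact_force: [0.1, -0.9, -0.9]
finger_gap: 0.0432
```

```bash
python3 -c "
from h import *
print(env.observe()['tcp_pos'],env.observe()['finger_gap'])
go([.4315,-.335,.175],.92)"
```

```text
[0.61473841 0.16093927 0.1747559 ] 0.04320694256337479
shift cm [-43.54 -29.99   0.07] turn [-0.2  0.1 51.6]
```

jog_arm:
  deltas: "-2.5 -1.7 0 0 0 4;-6 -4.1 0 0 0 9;-9.5 -6.5 0 0 0 14;-13 -9 0 0 0 19;-16.5 -11.4 0 0 0 24;-20 -13.8 0 0 0 29;-23.5 -16.2 0 0 0 34;-27 -18.6 0 0 0 39;-30.5 -21 0 0 0 44;-34 -23.4 0 0 0 48;-37.5 -25.8 0 0 0 51.6;-40 -27.5 0 0 0 51.6"

```text
time_s: 22.7
tcp_pos: [0.4458, -0.2955, 0.1746]
tcp_rot: [-3.138, 0.0, 0.917]
contact_force: [1.4, 0.1, -1.6]
finger_gap: 0.0427
```

```bash
python3 -c "
from h import *
print(env.observe()['tcp_pos'])
go([.4315,-.335,.145],.92)"
```

```text
[ 0.44580119 -0.29547187  0.17457788]
shift cm [-4.01  1.28  2.96] turn [-0.2  0.  -0.2]
```

jog_arm:
  deltas: "-2 0.6 2 0 0 0;-3.6 1.2 3 0 0 0;-4 1.3 3 0 0 0;-4 1.3 3 0 0 0;-4 1.3 3 0 0 0;-4 1.3 3 0 0 0;-4 1.3 3 0 0 0"

```text
time_s: 23.28
tcp_pos: [0.435, -0.333, 0.1468]
tcp_rot: [3.141, -0.0, 0.921]
contact_force: [1.0, 0.2, -0.5]
finger_gap: 0.0431
```

```bash
python3 -c "
from h import *
s=env.observe();print(s['tcp_pos'],s['finger_gap'])
T,im=see('w11',['coaster_purple'],[.008]); np.save('T11.npy',T)
a=np.radians(2.65+45+np.arange(4)*90);print('pred',proj('wrist',np.c_[.4315+.0707*np.cos(a),-.3351+.0707*np.sin(a),a*0+.008],T).round())
go([.4315,-.335,.0265],.92)"
```

```text
[ 0.43499074 -0.33301495  0.14680811] 0.04310576311522649
coaster_purple [253. 282.] 0.64 [ 0.3642 -0.4264]
coaster_purple [252. 178.] 0.63 [ 0.4379 -0.3292]
pred [[258. 114.]
 [181. 180.]
 [245. 248.]
 [320. 192.]]
shift cm [-0.36 -0.17 12.04] turn [ 0.  -0.   0.1]
```

View pics/w11.png

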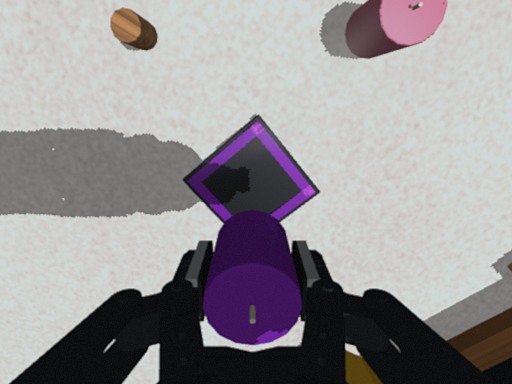

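The visible corners, (258,115), (183,180) and (319,191), match the predicted purple coaster, and the candle hangs upright.

jog_arm:
  deltas: "-0.4 -0.2 3 0 0 0;-0.4 -0.2 6 0 0 0;-0.4 -0.2 9 0 0 0;-0.4 -0.2 11 0 0 0;-0.4 -0.2 11.7 0 0 0;-0.4 -0.2 11.9 0 0 0;-0.4 -0.2 11.9 0 0 0;-0.4 -0.2 11.9 0 0 0"

```text
time_s: 24.05
tcp_pos: [0.4307, -0.3356, 0.0285]
tcp_rot: [3.141, -0.0, 0.92]
contact_force: [-2.3, 1.6, 4.5]
finger_gap: 0.0427
```

jog_arm:
  deltas: "0 0 0 0 0 0;0 0 0 0 0 0;0 0 0 0 0 0;0 0 0 0 0 0;0 0 -1 0 0 0;0 0 -4 0 0 0;0 0 -8 0 0 0;0 0 -12 0 0 0;0 0 -17 0 0 0;0 0 -17 0 0 0;0 0 -17 0 0 0;0 0 -17 0 0 0"
  gripper: 0

```text
time_s: 25.05
tcp_pos: [0.4305, -0.3361, 0.1979]
tcp_rot: [3.14, 0.0, 0.919]
contact_force: [-1.5, -0.2, -0.7]
finger_gap: 0.0856
```

```bash
python3 -c "
from h import *
print(env.observe()['tcp_pos'])
T,im=see('w12',['candle_purple'],[.04])
pts=np.argwhere(cv2.inRange(cv2.cvtColor(im,cv2.COLOR_RGB2HSV),(120,60,20),(155,255,255)))[:,::-1];print(pts.min(0),pts.max(0))
for c in ['scene','side']:
    im=env.grab_frame(c); x=im[90:330,60:400] if c=='scene' else im[120:360,80:420]
    cv2.imwrite(f'pics/{c}1.png',cv2.resize(x[:,:,::-1],None,fx=2.35,fy=2.35,interpolation=cv2.INTER_CUBIC))
go([.45,.037,.2],1.65)"
```

```text
[ 0.43045723 -0.33610296  0.19791387]
candle_purple [254. 182.] 0.56 [ 0.4286 -0.3407]
[ 30 111] [459 378]
shift cm [ 30.85 -20.89  -0.39] turn [ -0.2  -0.1 -41.9]
```

View pics/w12.png

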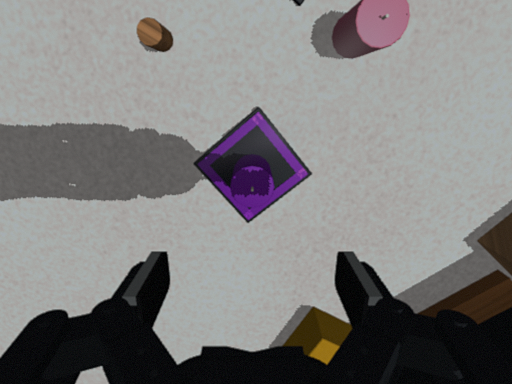

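The purple candle sits on the purple coaster, with its top at about (252,187). Next I go over the sign.

```bash
python3 -c "
from h import *
T=wristT();print(top((252,187),.068,T));go([.447,.037,.2],1.30)"
```

```text
[ 0.4276 -0.335 ]
shift cm [ 30.67 -21.13  -0.39] turn [ -0.2  -0.  -21.8]
```

jog_arm:
  deltas: "3 -2 0 0 0 -3;6 -4.1 0 0 0 -6;9 -6.2 0 0 0 -9;12 -8.3 0 0 0 -12;15 -10.3 0 0 0 -15;18 -12.4 0 0 0 -18;21 -14.5 0 0 0 -21;24 -16.5 0 0 0 -21.8;27 -18.6 0 0 0 -21.8;30 -20.7 0 0 0 -21.8;30.7 -21.1 0 0 0 -21.8;30.7 -21.1 0 0 0 -21.8"

```text
time_s: 26.25
tcp_pos: [0.4479, 0.0383, 0.1961]
tcp_rot: [-3.139, 0.001, 1.305]
contact_force: [0.2, -0.3, 0.6]
finger_gap: 0.0852
```

jog_arm:
  deltas: "0 0 0 0 0 0;0 0 0 0 0 0"

```text
time_s: 26.42
tcp_pos: [0.4481, 0.0351, 0.1966]
tcp_rot: [-3.14, 0.001, 1.299]
contact_force: [-0.2, 0.6, -0.2]
finger_gap: 0.0851
```

```bash
python3 -c "
from h import *
print(env.observe()['tcp_pos'])
T,im=see('w13',['sign','split_block'],[.055,.038]);np.save('T13.npy',T);print(colour(im,45,85,T,.066),colour(im,45,85,T,.038))"
```

```text
[0.4480766  0.03514644 0.19661232]
sign [245. 168.] 0.57 [0.4453 0.051 ]
sign [438. 172.] 0.57 [ 0.6303 -0.0045]
split_block [253. 166.] 0.57 [0.4524 0.0469]
(((444.1028747558594, 48.02325439453125), (67.36302185058594, 18.580581665039062), 76.55892181396484), array([ 235,  139,   21,   68, 1218], dtype=int32)) (((441.3392639160156, 41.00837707519531), (74.26734924316406, 20.484973907470703), 76.55909729003906), array([ 235,  139,   21,   68, 1218], dtype=int32))
```

View pics/w13.png

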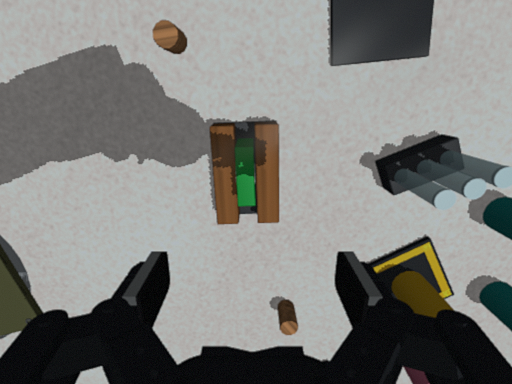

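The sign's near top edge is at (246,207), between oak rails at columns 210-279 that run along tool x.

```bash
python3 -c "
from h import *
T=np.load('T13.npy');a=np.radians(76.5);d=np.array([np.cos(a),np.sin(a)])
n=top((246,207),.066,T);c=n+.03*d;print(n,c,np.degrees(1.3))
# block: near edge of top faces, rows 222, cols 217..279
b=(top((217,223),.038,T)+top((279,222),.038,T))/2;print('block near',b,b+.055*d)
print('far top edge pred',proj('wrist',[[*(n+.06*d),.066],[*(n+.06*d),.038]],T).round())
im=cv2.imread('pics/w13.png')[:,:,::-1];print(im[135:210:5,246].tolist())
print('sign ctr used');go([*c,.052],a)"
```

```text
[0.4357 0.0146] [0.44270336 0.0437711 ] 74.48451336700703
block near [ 0.429  -0.0145] [0.4418395  0.03898035]
far top edge pred [[243. 148.]
 [244. 143.]]
[[36, 37, 37], [39, 61, 39], [37, 60, 40], [36, 73, 38], [31, 71, 36], [27, 71, 32], [16, 68, 28], [19, 71, 30], [35, 130, 60], [35, 134, 61], [37, 136, 64], [35, 133, 62], [33, 132, 60], [35, 133, 60], [30, 109, 50]]
sign ctr used
shift cm [ 0.71 -0.79 14.51] turn [-0.   0.  -2.2]
```

jog_arm:
  deltas: "0.7 -0.8 4 0 0 -2;0.7 -0.8 8 0 0 -2;0.7 -0.8 10.5 0 0 -2;0.7 -0.8 10.5 0 0 -2;0.7 -0.8 10.5 0 0 -2;0.7 -0.8 10.5 0 0 -2"

```text
time_s: 27.07
tcp_pos: [0.4441, 0.0446, 0.0936]
tcp_rot: [3.14, -0.001, 1.334]
contact_force: [0.0, -0.0, 1.0]
finger_gap: 0.0856
```

```bash
python3 -c "
from h import *
s=env.observe();print(s['tcp_pos'],s['tcp_rot'])
T,im=see('w14',['sign'],[.055]);np.save('T14.npy',T)
m=cv2.inRange(cv2.cvtColor(im,cv2.COLOR_RGB2HSV),(45,90,95),(85,255,255))
P=np.argwhere(m);print(P.min(0),P.max(0))
for r in range(P[:,0].min(),P[:,0].max()+1,12):
    c=P[P[:,0]==r][:,1];print(r,c.min(),c.max(),len(c),top(((c.min()+c.max())/2,r),.066,T))
for p in ([0,0,0],[.022,0,0],[0,0,-.02]): print('tcp proj', p)
"
```

```text
[0.44406918 0.04461381 0.09362544] [ 3.13971265e+00 -6.15687629e-04  1.33354388e+00]
[224 238] [271 264]
224 250 254 5 [0.4454 0.0503]
236 239 264 16 [0.4431 0.0421]
248 239 263 25 [0.4407 0.0336]
260 239 263 25 [0.4386 0.0248]
tcp proj [0, 0, 0]
tcp proj [0.022, 0, 0]
tcp proj [0, 0, -0.02]
```

View pics/w14.png

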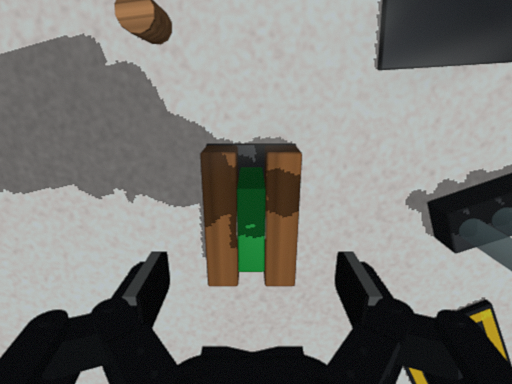

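The sign is centred between the fingers: its column is 251 and the finger midpoint is 251.5. The near top edge is at row 272.

jog_arm:
  deltas: "0 0 2 0 0 0;0 0 4 0 0 0;0 0 4.9 0 0 0;0 0 4.9 0 0 0;0 0 4.9 0 0 0"

```text
time_s: 27.58
tcp_pos: [0.4432, 0.0451, 0.044]
tcp_rot: [3.141, -0.0, 1.335]
contact_force: [0.9, -0.7, -0.3]
finger_gap: 0.0853
```

jog_arm:
  deltas: "0 0 0 0 0 0;0 0 0 0 0 0;0 0 0 0 0 0;0 0 0 0 0 0;0 0 0 0 0 0;0 0 0 0 0 0;0 0 0 0 0 0;0 0 0 0 0 0"
  gripper: 1

```text
time_s: 28.25
tcp_pos: [0.4432, 0.0451, 0.0437]
tcp_rot: [3.141, -0.0, 1.335]
contact_force: [-0.3, 0.1, 5.9]
finger_gap: 0.0167
```

jog_arm:
  deltas: "0 0 -0.6 0 0 0;0 0 -1.6 0 0 0;0 0 -3 0 0 0;0 0 -5 0 0 0;0 0 -8 0 0 0;0 0 -10 0 0 0;0 0 -10 0 0 0;0 0 -10 0 0 0"

```text
time_s: 28.92
tcp_pos: [0.4436, 0.0452, 0.1443]
tcp_rot: [3.139, -0.001, 1.335]
contact_force: [0.2, -0.7, 0.2]
finger_gap: 0.0167
```

```bash
python3 -c "
from h import *
print(env.observe()['tcp_pos'],env.observe()['finger_gap'])
go([.6165,.1605,.144],1.6)"
```

```text
[0.44360609 0.04515211 0.14431496] 0.016707036598494904
shift cm [15.26 14.11  0.08] turn [  0.1  -0.  -15.2]
```

jog_arm:
  deltas: "2 1.8 0 0 0 -2;4.5 4.2 0 0 0 -5;7 6.5 0 0 0 -8;9.5 8.8 0 0 0 -11;12 11.1 0 0 0 -14;14 13 0 0 0 -15;15.2 14.1 0 0 0 -15;15.2 14.1 0 0 0 -15;15.2 14.1 0 0 0 -15;15.2 14.1 0 0 0 -15"

```text
time_s: 29.75
tcp_pos: [0.6134, 0.1591, 0.1417]
tcp_rot: [-3.138, 0.001, 1.596]
contact_force: [-0.7, -0.3, -0.3]
finger_gap: 0.0168
```

```bash
python3 -c "
from h import *
s=env.observe();print(s['tcp_pos'],s['finger_gap'])
T,im=see('w15',['coaster_plain'],[.008]);np.save('T15.npy',T)
go([.6165,.1605,.045],1.6)"
```

```text
[0.61342144 0.15909714 0.14168954] 0.01684831380595692
coaster_plain [257. 167.] 0.89 [0.6177 0.1769]
shift cm [0.15 0.3  9.77] turn [-0.1  0.  -0.2]
```

View pics/w15.png

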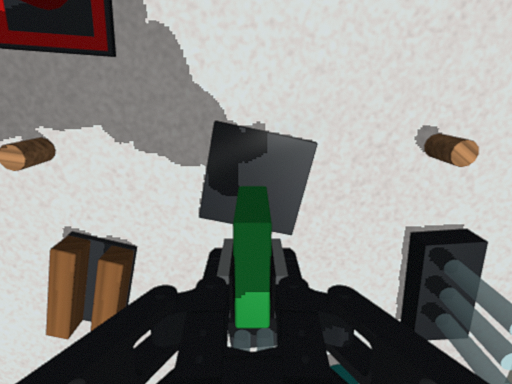

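The sign is held upright. All four plain coaster corners show: (215,121), (317,143), (199,217) and (293,234).

```bash
python3 -c "
from h import *
T=np.load('T15.npy');P=np.array([top(p,.008,T) for p in [(215,121),(317,143),(199,217),(293,234)]]);print(P.tolist(),P.mean(0),rect([(215,121),(317,143),(199,217),(293,234)],T))
zt=.1417-.0437+.066;print('sign near/far top',top((253,327),zt,T),top((253,292),zt,T),'far bottom',top((253,187),zt-.058,T))
go([*P.mean(0),.045],1.6)"
```

```text
[[0.5774, 0.2191], [0.6734, 0.2012], [0.5593, 0.1223], [0.6574, 0.1055]] [0.616875 0.162025] ((616.6668701171875, 162.4140625), (98.4463882446289, 99.52322387695312), 80.2894515991211)
sign near/far top [0.615  0.1297] [0.6144 0.1513] far bottom [0.6134 0.1871]
shift cm [0.3  0.34 9.77] turn [-0.1  0.  -0.2]
```

jog_arm:
  deltas: "0.3 0.3 3 0 0 0;0.3 0.3 6 0 0 0;0.3 0.3 8 0 0 0;0.3 0.3 9 0 0 0;0.3 0.3 9.4 0 0 0;0.3 0.3 9.6 0 0 0;0.3 0.3 9.7 0 0 0;0.3 0.3 9.7 0 0 0;0.3 0.3 9.7 0 0 0"

```text
time_s: 30.6
tcp_pos: [0.6194, 0.1632, 0.0477]
tcp_rot: [3.139, -0.001, 1.596]
contact_force: [0.5, 0.3, 0.2]
finger_gap: 0.0169
```

jog_arm:
  deltas: "0 -0.2 0.1 0 0 0;0 -0.2 0.2 0 0 0;0 -0.2 0.3 0 0 0;0 -0.2 0.3 0 0 0;0 -0.2 0.3 0 0 0"

```text
time_s: 31.02
tcp_pos: [0.6165, 0.163, 0.0438]
tcp_rot: [3.141, -0.0, 1.597]
contact_force: [-0.9, 0.4, 2.9]
finger_gap: 0.0168
```

Light contact (2.9 N), so I release and retreat.

jog_arm:
  deltas: "0 0 0 0 0 0;0 0 0 0 0 0;0 0 0 0 0 0;0 0 0 0 0 0;0 0 0 0 0 0;0 0 -1 0 0 0;0 0 -4 0 0 0;0 0 -8 0 0 0;0 0 -12 0 0 0;0 0 -15 0 0 0;0 0 -15 0 0 0;0 0 -15 0 0 0"
  gripper: 0

```text
time_s: 32.02
tcp_pos: [0.6182, 0.1634, 0.1969]
tcp_rot: [3.135, -0.002, 1.597]
contact_force: [-0.3, -0.7, 0.1]
finger_gap: 0.0858
```

Run:
```python
from h import *
s=env.observe();print(s['time_s'],s['tcp_pos'],s['contact_force'])
T,im=see('w16',['sign','coaster_plain'],[.04,.008])
r,st=colour(im,45,85,T,.066);print(st)
n=top((st[0]+st[2]/2,st[1]+st[3]),.066,T);print('near top edge',n,'centre',n+[0,.03])
im=env.grab_frame('scene');x=im[90:330,60:400]
cv2.imwrite('pics/scene2.png',cv2.resize(x[:,:,::-1],None,fx=2.35,fy=2.35,interpolation=cv2.INTER_CUBIC))
```

```text
32.0167 [0.61820839 0.16338574 0.19694259] [-0.31042848 -0.71675628  0.14519732]
sign [249. 182.] 0.65 [0.6166 0.1586]
coaster_plain [239. 163.] 0.88 [0.6041 0.1722]
[ 240  147   20   67 1236]
near top edge [0.6179 0.1329] centre [0.6179 0.1629]
```

View pics/scene2.png

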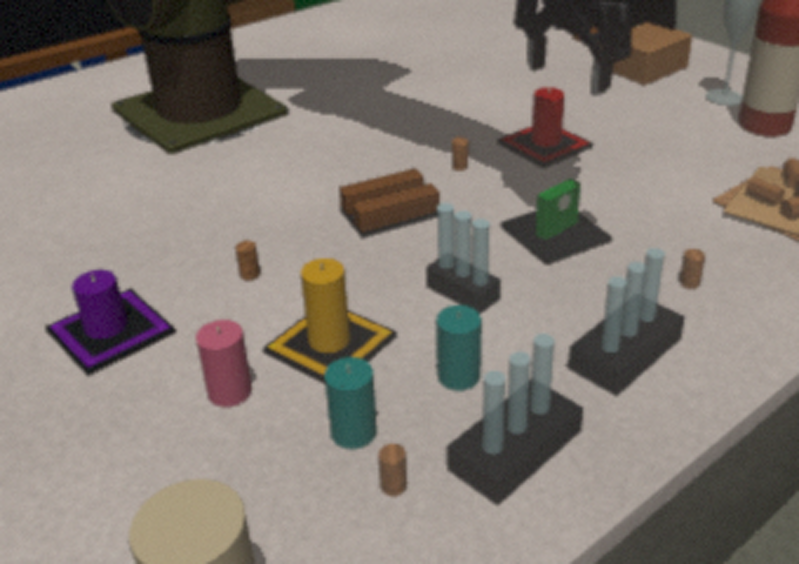

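The scene view shows red at (547,118), yellow at (325,305), purple at (99,305) and the sign at (557,208). All stand upright near the middle of their coasters, and the vase has not moved. I hand in.

```bash
python3 -c "
from rig import env
print(env.finish_job())"
```

```text
the job is handed in; nothing more can be done
None
```

The job is handed in at about 32 s of the 141 s allowed. All three candles stand upright on the coasters of their own colours, and the green sign stands on the plain coaster. I parked the purple candle on the plain coaster, then moved red, yellow and purple home. After that I pulled the sign straight up out of the block and stood it on the plain coaster.

My last wrist-camera estimates of the distance from each coaster's centre:

| Item | Offset | Limit |
|---|---|---|
| Red candle | about 3 mm | 12 mm |
| Yellow candle | about 1 mm | 12 mm |
| Purple candle | about 4 mm | 12 mm |
| Sign | about 1–2 mm | 15 mm |

- **Final scene view:** everything is upright, the vase is where it was, and the gripper is clear and touching nothing.
- **Disagreements:** the `spot_in` network differed from my own measurements by several mm to nearly 2 cm for candles and coasters, and sometimes reported look-alikes. I used edges and tops measured in the pictures instead.
- **Harder touchdown:** parking the purple candle pressed with about 18 N, still under the 40 N limit. The later placings were at or below 5 N.

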